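# Put the jar roller in the green gear and start it

### The job

Get the geared jar roller running in the gear marked by the green dot: with the fingers closed, push the black ball of its gear lever through the H-shaped gate, out of the slot it stands in and fully home in the slot whose end bears the green dot, only pushing the ball from the side and never pinching it. Then press the green start button all the way down and let it come up again. Do not press the red stop button, and leave the jars on the rollers and the other things about the bench where they are.

Things in the scene. Friction and masses are not known exactly. Their poses are not given: they have to be found in the camera images.
- roller: Grey bench jar roller, fixed. Origin on the table under its gear housing's centre; its x points to its far side, y to its left; yaw varies. Housing 170 (x) x 124 (y) mm, 128 high; blue motor on its far face. Rollers with two jars run right (y -70 to -380; jar tops 145 high). Switch console on the left, 180 x 120 mm, 85 high, centre at y +130.
- gate (a point): Centre of the H-gate, on the upper face of the steel plate on the housing, 138 mm above the table. Slots 13 mm wide: two lanes along the machine's x, 53 mm long, 14.5 mm left and right of this point, joined by one cross passage through it along y. Between the lanes steel tongues with rounded corners let the stem cross only in the passage.
- ball (a point): Centre of the gear lever's black ball, 38 mm in diameter, about 215 mm above the table, 185 mm above the pivot, which lies under gate, 30 mm above the table. Home in a slot it stands 36 mm near or far (machine x) and 26 mm left or right (y) of the gate's centre. 2 to 3 N moves it; it stays where it is left. Steel stem, 10 mm thick.
- stem (a point): Point on the lever's stem where it passes the upper face of the gate plate (106 mm above the pivot). Fully home in a slot it stands about 20.5 mm near or far and 14.5 mm left or right of the gate's centre, 17.4 mm level distance from the centre of that slot's dot.
- lever_across (a joint): Lever's lean across the gate, rad: + to the machine's left (+y), 0 in the middle, about +0.14 in the left lane and -0.14 in the right lane; stops at +-0.153.
- lever_along (a joint): Lever's lean along the lanes, rad: + to the machine's far side, 0 in the cross passage, stops at +0.195 (home in a far slot) and -0.195 (home in a near slot). It starts in the near left slot, more or less deep (-0.195 to -0.12). Crossing between lanes is possible only within about +-0.015.
- dot_green: Green paper dot, 17 mm in diameter, flat on the gate plate just past the end of the slot to be used; origin at its centre underneath. It is at the far left, far right or near right slot, changing from start to start: 37.6 mm near or far, 17.5 mm left or right of the gate's centre.
- dot_red: Red dot of the same kind at another slot.
- dot_blue: Blue dot of the same kind at another slot.
- dot_white: White dot of the same kind, always at the near left slot, where the lever starts.
- start_top (a point): Centre of the top of the green start button, 28 mm in diameter, on the console, 107 mm above the table, at machine x -45, y +130 mm. Pressed straight down.
- start (a joint): Start button's travel, m: 0 up, 0.006 fully down; a spring returns it; 5 N press it fully down.
- stop_top (a point): Centre of the top of the red stop button, 36 mm in diameter, 67 mm beyond the start button on the console. Must not be pressed.
- stop (a joint): Stop button's travel, m: 0 up.
- jar_near_axis (a point): Leave it alone. Centre of the glass specimen jar (70 mm in diameter, 113 mm long, white lid) lying on the rollers nearer the housing, 110 mm above the table.
- jar_end_axis (a point): Leave it alone. Centre of the same kind of jar with a yellow lid at the rollers' right end.
- vial: Leave it alone. Capped vial, 23 mm in diameter, 44 mm tall, standing on the console beyond the stop button; origin under its foot.
- forceps: Leave it alone. Steel forceps, 130 mm long, 8 mm high, flat on the table near the robot.
- petri_dish: Leave it alone. Closed petri dish, 92 mm in diameter, 16 mm high, on the table to the left.
- wash_bottle: Leave it alone. White wash bottle with a red cap and spout, 64 mm in diameter, 175 mm tall, on the table left of the console.
- specimen_jar: Leave it alone. Small jar with a yellow cap, 56 mm in diameter, 75 mm tall, on the table to the right of the rollers.

How it is judged:
By the outcome, as a careful person would: the job done as asked, in the order asked, and still so for the second after the job is handed in, with the robot touching nothing.
It also fails if it takes over 58 s, if anything falls off the work surface, if the arm or the gripper's body presses on something with over 40 N, if the wrist force passes 120 N, or if a joint passes its speed limit or range.

### The arm

A 6-joint arm with a two-finger parallel gripper is mounted at the origin on the work surface. World frame = base frame: x ahead of the robot, y to its left, z up, the work surface at z = 0. Lengths are in mm, angles in rad, forces in N, time in s.
With the tool pointing down it reaches from about 250 to 725 mm from the base axis. Payload 4 kg.
Tool frame: the origin (TCP) lies at the very end of the fingers, on their centre line; the grasp point (between the pads) lies 19 mm behind it; z points along the fingers, y is the line along which they close (so a half turn about z gives the same grasp; the last joint's range is limited). The gripper opens to 85 mm and grips with 20 to 120 N. Pads are 22 mm wide; open, the fingers measure 114 mm over their backs; the gripper's body (76 mm by 85 mm) begins 54 mm behind the grasp point. The pads swing forward as they close: fully open they stand 13 mm farther back than shut.
Start: joints at [-1.339, 0.241, 0.005, 1.335, 0, 1.571], TCP at [114.863, -486.627, 231.306] pointing down, gripper open.
Joint ranges: [-2.72, 2.72], [-1.05, 1.87], [-1.09, 1.28], [-1.99, 2.15], [-1.42, 1.44], [-3.14, 3.14]. Speed limits (rad/s): [2.79, 2.79, 3.14, 3.14, 3.14, 3.14].

### API

Orientations are given as a 3x3 rotation matrix whose columns are the frame's x, y, z axes.
In Python, from workcell import r gives the robot as it stands.
- The arm moves only by the tool carry_out, never from a script. Its argument "motion" is text: rows parted by semicolons, each of 5 numbers parted by spaces: the opening, from 0 (shut) to 1 (fully open), then the shift along the world's x, y, z in units of 4 cm (1.0 is 4 cm), then the turn about the world's z in units of 10 degrees (1.0 is 10 degrees). In form: gripper tx ty tz turn; .... A call has 1 to 8 rows; each row shifts and turns the commanded pose from where the row before left it; what a row does not reach is not made up. A row lasts 1/8 s, in which the tool goes at most 62.5 mm and 10.7 degrees, less where a joint would pass 70% of its speed; a pose out of reach is approached as far as the arm can. A call with a number of a shift or a turn outside -1 to 1 is refused whole. A call with a gripper value outside its range is refused whole. The fingers move at their own pace and stop on an object; "squeeze" is the grip in N (left out, the last holds). Time passes only in rows, so rows that do not move let the fingers close. It gives the time, the measured TCP pose, the force, the opening and the grip force at its end, in the units of the state.
- r.sense(): the state, without advancing time (a new reading comes with each control period).
- r.read_camera(name): name is "scene" or "top" or "wrist"; returns a dict with "img" (400x640x3 uint8, red, green, blue), "z_map" (400x640 float32, mm along the optical axis (not along the pixel's ray), 0 where there is no reading), "fx", "fy", "cx", "cy" (pixels), "camera_from_world" (4x4, takes a point from world to camera coordinates). Camera axes: x right, y down, z forward; pixel columns grow to the right and rows downward; lengths in mm; the calibration is good to about 2 mm. A picture is of the moment at which its call begins.
- r.job_done(): hands the job in; it is judged then, once.
The state is a dict: "time": time; "q": joint angles; "joint_velocities": joint speeds; "joint_torque": joint torques, N m; "ee_pos": TCP position; "tcp_rot": TCP orientation; "contact_force": force on the tool from outside, world axes, zero at the start; "wrist_torque": the same for the moment, N m; "grip_width": opening from 0.0 (shut) to 1.0 (fully open); "grasp_force": force on a finger pad.
Only numpy, scipy, OpenCV 4.12 (cv2) and the standard library are available. Lean on these libraries where they do the work, as an engineer would, in place of code of your own. Each camera call takes 0.05 s, during which the arm holds its last target. There are 200 camera calls.

## Working session

There is one attempt and no reset: what is moved stays moved. The work goes in short steps, Python scripts to look and compute and a tool call to move; the robot and the scene stay as the last step left them, time stands still between calls to the robot, and variables do not carry over. Pictures are saved under pics/ and viewed, at most 10 in all, crops included, and the job is handed in when it is done.

Besides the shell and the picture viewer there is one more tool, called after "Emit:" as a command line: name --argument value ..., lists and objects as JSON in quotes. carry_out: Moves the arm, as the interface text tells. Shifts and turns lie within -1 to 1; 1 stands for 4 cm of shift or 10 degrees of turn. Its arguments: {"type":"object","properties":{"motion":{"type":"string"},"squeeze":{"type":"number"}},"required":["motion"]}

```bash
mkdir -p pics; cat > h.py <<'E'
import numpy as np, cv2
from workcell import r
def ray(c,u,v,z):
    T=np.array(c["camera_from_world"]);R=T[:3,:3];o=-R.T@T[:3,3]
    d=R.T@np.array([(u-c["cx"])/c["fx"],(v-c["cy"])/c["fy"],1]);return o+d*(z-o[2])/d[2]
def pts(c):
    T=np.array(c["camera_from_world"]);R=T[:3,:3];o=-R.T@T[:3,3]
    v,u=np.mgrid[:400,:640];z=c["z_map"]
    P=np.stack([(u-c["cx"])/c["fx"]*z,(v-c["cy"])/c["fy"]*z,z],-1);return P@R+o
def save(n,im): cv2.imwrite("pics/"+n+".png",im[:,:,::-1])
E
python3 - <<'E'
from h import *
a=r.read_camera("top");b=r.read_camera("scene")
save("top",a["img"]);save("scene",b["img"])
for c in(a,b):
    T=np.array(c["camera_from_world"]);print(-T[:3,:3].T@T[:3,3],c["fx"],T[2,:3])
np.savez("top.npz",**a);np.savez("scene.npz",**b)
E
```

```text
[ 176.07327315  -47.79789099 1525.92182469] 421.5260138185678 [ 0.20845638  0.00448726 -0.97802137]
[1335.44020167 -191.40154663  845.70145176] 367.1996969298993 [-0.78162088  0.14497186 -0.60667286]
```

View pics/top.png

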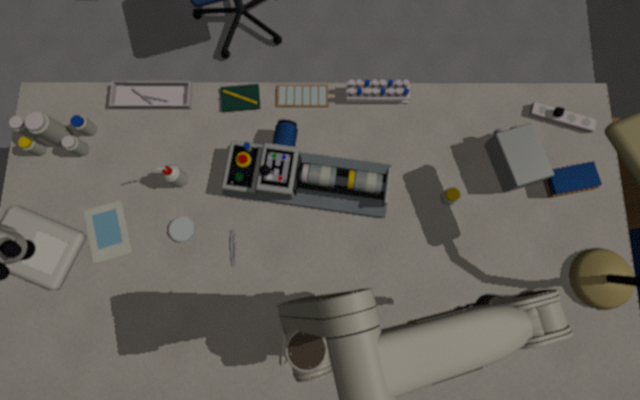

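View pics/scene.png

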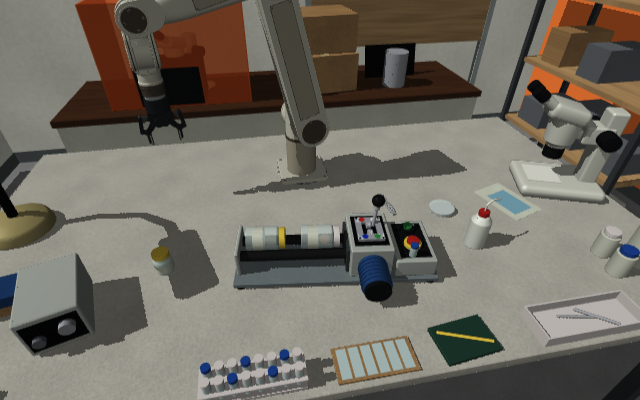

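The top view shows the roller housing at about (278,170), the console at (242,170) and the jars to the right. I'll zoom in on both views and measure the colours.

```bash
cat > m.py <<'E'
from h import *
a=dict(np.load("top.npz"));b=dict(np.load("scene.npz"))
A=cv2.resize(a["img"][135:215,215:315],None,fx=6,fy=6,interpolation=cv2.INTER_CUBIC)
B=cv2.resize(b["img"][185:285,335:445],None,fx=5,fy=5,interpolation=cv2.INTER_CUBIC)
save("topc",A);save("scenec",B)
for n,c,(y0,y1,x0,x1) in(("top",a,(135,215,215,315)),("scene",b,(185,300,335,445))):
    hsv=cv2.cvtColor(c["img"],cv2.COLOR_RGB2HSV);P=pts(c)
    for k,lo,hi in(("green",45,85),("red",170,190),("blue",100,125)):
        h=hsv[...,0].astype(int);h=np.where(h<10,h+180,h) if k=="red" else h
        m=((h>=lo)&(h<=hi)&(hsv[...,1]>110)&(hsv[...,2]>40)).astype(np.uint8)
        w=np.zeros_like(m);w[y0:y1,x0:x1]=m[y0:y1,x0:x1]
        N,L,S,C=cv2.connectedComponentsWithStats(w)
        for i in range(1,N):
            if S[i,4]>3: print(n,k,S[i,4],C[i].round(1),"z138",ray(c,*C[i],138)[:2].round(1),"z107",ray(c,*C[i],107)[:2].round(1),"depth",np.median(P[L==i],0).round(0))
E
python3 m.py
```

```text
top green 12 [273.5 155.5] z138 [606.7 126.9] z107 [616.4 130.8] depth [606. 126. 140.]
top green 42 [238.7 176.4] z138 [532.5 243.2] z107 [540.5 249.7] depth [540. 249. 108.]
top red 52 [242.  158.5] z138 [595.8 234.8] z107 [605.2 241.1] depth [605. 241. 109.]
top red 18 [279.6 177.7] z138 [528.1 104. ] z107 [536.  107.4] depth [527. 103. 140.]
top blue 190 [285.3 139.3] z138 [665.5  87.6] z107 [676.4  90.6] depth [676.  88. 109.]
top blue 32 [246.  145.6] z138 [642.4 222.9] z107 [652.8 229. ] depth [646. 225. 129.]
top blue 15 [283.4 156.6] z138 [602.9  92.8] z107 [612.4  96. ] depth [601.  94. 141.]
scene green 54 [407.3 225.6] z138 [580.8 225.9] z107 [547.7 244.2] depth [546. 247. 104.]
scene green 17 [377.  235.5] z138 [605.8 124.8] z107 [573.9 138.7] depth [605. 126. 136.]
scene red 21 [361.2 218.9] z138 [526.3 101.4] z107 [490.8 114.3] depth [524. 102. 136.]
scene red 83 [412.3 238.8] z138 [637.2 218.1] z107 [606.6 236.1] depth [605. 239. 104.]
scene blue 23 [365. 236.] z138 [601.4  90.7] z107 [569.3 103. ] depth [600.  91. 136.]
scene blue 46 [414.4 245.1] z138 [662.4 213.8] z107 [632.9 231.6] depth [651. 220. 126.]
scene blue 790 [372.9 270.4] z138 [730.5  72.8] z107 [704.   84.4] depth [700.  84. 104.]
```

View pics/topc.png

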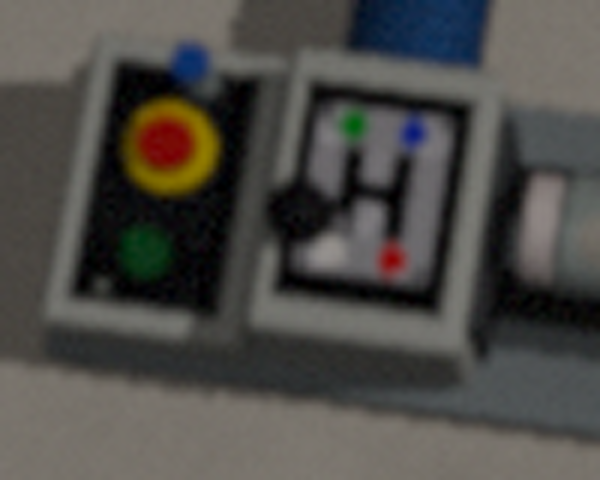

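View pics/scenec.png

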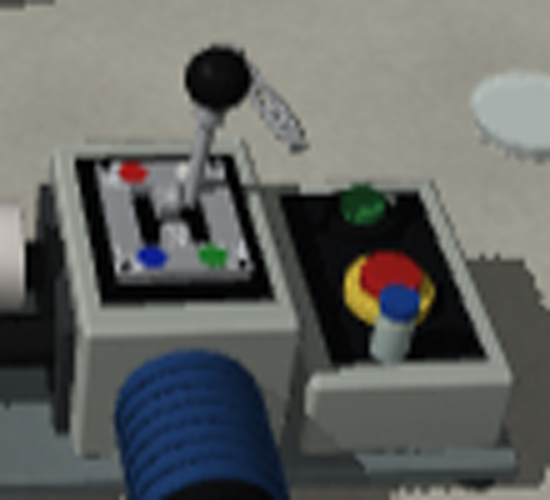

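```bash
python3 - <<'E'
from h import *
a=dict(np.load("top.npz"));b=dict(np.load("scene.npz"))
for n,c,(y0,y1,x0,x1) in(("top",a,(160,182,255,275)),("scene",b,(185,212,365,392))):
    m=np.zeros((400,640),np.uint8);m[y0:y1,x0:x1]=(c["img"].max(2)<45)[y0:y1,x0:x1]
    N,L,S,C=cv2.connectedComponentsWithStats(m);i=1+S[1:,4].argmax()
    print(n,S[i],C[i],ray(c,*C[i],211).round(1),np.median(pts(c)[L==i],0).round(0))
s=r.sense();print(s["tcp_rot"],s["ee_pos"],s["grip_width"],s["time"])
E
```

```text
top [259 160  16  22 148] [265.81081081 170.18243243] [534.6 141.2 211. ] [534. 144. 220.]
scene [372 195  13  13 125] [378.112 200.392] [538.6 142.5 211. ] [546. 140. 217.]
[[ 9.73252010e-01  2.29739749e-01 -4.16338463e-04]
 [ 2.29740126e-01 -9.73250300e-01  1.82458637e-03]
 [ 1.39784813e-05 -1.87143201e-03 -9.99998249e-01]] [ 114.74029327 -486.08625033  230.49649846] 0.998295970077308 0.1
```

Emit:
carry_out --motion "0 0 0 0.5 0;0 0 0 0.5 0;0 0 0 0 0;0 0 0 0 0"

```text
time: 0.6
ee_pos: [114.8, -486.2, 270.3]
tcp_rot: [[0.973, 0.23, -0.0], [0.23, -0.973, 0.001], [0.0, -0.002, -1.0]]
contact_force: [-0.1, -0.7, -0.1]
grip_width: 0.141
grasp_force: 0.0
```

Emit:
carry_out --motion "0 0.43 0.8 0 -0.2;0 0.43 0.8 0 -0.2;0 0.43 0.8 0 -0.2;0 0.43 0.8 0 -0.2;0 0.43 0.8 0 -0.2;0 0.43 0.8 0 -0.2;0 0.43 0.8 0 -0.2;0 0.43 0.8 0 -0.2"

```text
time: 1.6
ee_pos: [252.3, -229.1, 270.2]
tcp_rot: [[0.999, -0.049, -0.001], [-0.049, -0.999, 0.001], [-0.001, -0.001, -1.0]]
contact_force: [-0.2, 1.5, 0.0]
grip_width: 0.001
grasp_force: 0.0
```

Emit:
carry_out --motion "0 0.43 0.8 0 -0.2;0 0.43 0.8 0 -0.2;0 0.43 0.8 0 -0.1;0 0.43 0.8 0 0;0 0.43 0.8 0 0;0 0.43 0.8 0 0;0 0.43 0.8 0 0;0 0 0 0 0"

```text
time: 2.6
ee_pos: [370.1, -33.4, 270.5]
tcp_rot: [[0.994, -0.106, 0.0], [-0.106, -0.994, 0.021], [-0.002, -0.021, -1.0]]
contact_force: [-0.3, -0.0, -1.0]
grip_width: -0.0
grasp_force: 0.0
```

Emit:
carry_out --motion "0 0 0 0 0;0 0 0 0 0"

```text
time: 2.85
ee_pos: [369.3, -34.1, 271.2]
tcp_rot: [[0.994, -0.109, 0.002], [-0.109, -0.994, 0.021], [-0.001, -0.021, -1.0]]
contact_force: [-0.0, -0.7, 0.5]
grip_width: -0.003
grasp_force: 0.0
```

```bash
python3 - <<'E'
from h import *
s=r.sense();print(s["q"],s["ee_pos"],s["tcp_rot"])
E
```

```text
[-0.10966792 -0.03273343 -0.20099988  1.4030976   0.02142938  3.14067687] [369.32144537 -34.12324898 271.2433631 ] [[ 9.94092141e-01 -1.08524852e-01  1.78104638e-03]
 [-1.08538082e-01 -9.93862760e-01  2.13611383e-02]
 [-5.48098696e-04 -2.14282510e-02 -9.99770238e-01]]
```

Emit:
carry_out --motion "0 0 0 0 0.9;0 0 0 0 0.9;0 0.2 0.3 0 0.9;0 0.2 0.5 0 0.9;0 0.2 0.5 0 0.9;0 0.3 0.6 0 0.9;0 0.3 0.6 0 0.9;0 0.3 0.6 0 0.9"

```text
time: 3.85
ee_pos: [430.1, 90.6, 271.5]
tcp_rot: [[0.405, 0.914, -0.019], [0.914, -0.405, 0.008], [-0.0, -0.021, -1.0]]
contact_force: [-0.4, 0.4, -1.2]
grip_width: 0.002
grasp_force: 0.0
```

Emit:
carry_out --motion "0 0.3 0.6 0 0.9;0 0.3 0.6 0 0.7;0 0 0.4 0 0;0 0 0 0 0"

```text
time: 4.35
ee_pos: [453.3, 154.7, 271.2]
tcp_rot: [[0.142, 0.99, -0.022], [0.99, -0.142, 0.002], [-0.001, -0.022, -1.0]]
contact_force: [-0.2, 0.4, -0.2]
grip_width: 0.003
grasp_force: 0.0
```

```bash
python3 - <<'E'
from h import *
s=r.sense();print(s["q"],s["ee_pos"],s["tcp_rot"])
E
```

```text
[0.32299061 0.20134387 0.05792098 1.4475293  0.00935898 2.03621536] [453.3444274  154.73499861 271.20465274] [[ 1.42033178e-01  9.89615562e-01 -2.20820140e-02]
 [ 9.89861662e-01 -1.42013204e-01  2.47806426e-03]
 [-6.83606608e-04 -2.22101064e-02 -9.99753091e-01]]
```

Emit:
carry_out --motion "0 0 0 -0.6 0;0 0 0 -0.6 0;0 0 0 -0.6 0;0 0.4 0 0 0;0 0.4 -0.1 0 0;0 0 0 0 0;0 0 0 0 0"

```text
time: 5.22
ee_pos: [485.7, 150.2, 199.6]
tcp_rot: [[0.142, 0.99, -0.021], [0.99, -0.142, 0.003], [-0.0, -0.022, -1.0]]
contact_force: [-0.2, -0.2, 0.1]
grip_width: 0.001
grasp_force: 0.0
```

```bash
python3 - <<'E'
from h import *
c=r.read_camera("wrist");d=r.read_camera("scene")
B=cv2.resize(d["img"][150:260,320:450],None,fx=4,fy=4,interpolation=cv2.INTER_CUBIC)
W=cv2.resize(c["img"],(640,400))[:, :]
im=np.zeros((440,800,3),np.uint8);im[:440,:520]=B;im[:175,520:]=cv2.resize(W,(280,175));save("a",im)
E
```

```text
(no output)
```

View pics/a.png

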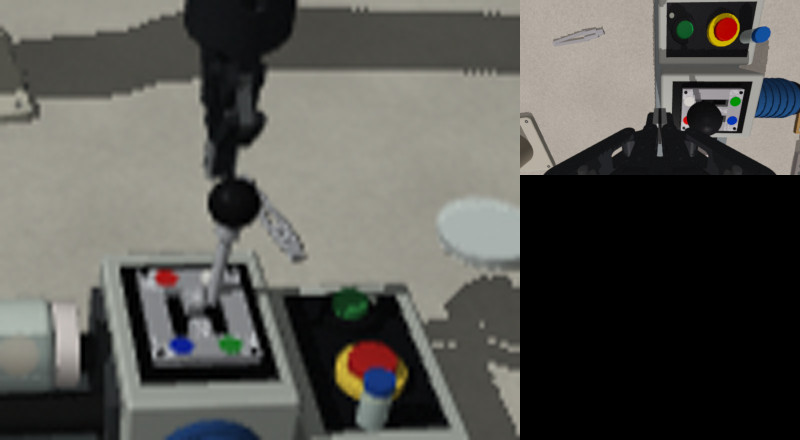

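The fingers stand just behind the ball (ball at (235,203) in the crop), in line with the lane. Next I'll push along the lane.

Emit:
carry_out --motion "0 0.2 0.01 0 0;0 0.2 -0.03 0 0;0 0.2 -0.03 0 0;0 0.2 -0.03 0 0;0 0.2 -0.03 0 0;0 0.2 -0.03 0 0;0 0.2 -0.03 0 0;0 0.2 -0.03 0 0"

```text
time: 6.32
ee_pos: [550.5, 142.5, 199.3]
tcp_rot: [[0.141, 0.99, -0.021], [0.99, -0.141, 0.003], [-0.0, -0.022, -1.0]]
contact_force: [-2.5, -0.1, 1.3]
grip_width: 0.001
grasp_force: 1.1
```

Emit:
carry_out --motion "0 0.15 -0.02 0 0;0 0.15 -0.02 0 0;0 0 0 0 0"

```text
time: 6.7
ee_pos: [562.3, 140.8, 199.1]
tcp_rot: [[0.142, 0.99, -0.021], [0.99, -0.141, 0.003], [-0.0, -0.021, -1.0]]
contact_force: [0.0, 0.1, 1.6]
grip_width: -0.002
grasp_force: 0.5
```

Pushing is working. I'll go on in small steps until the stop is felt.

Emit:
carry_out --motion "0 0.1 -0.01 0 0;0 0.1 -0.01 0 0;0 0 0 0 0"

```text
time: 7.08
ee_pos: [569.9, 140.0, 198.9]
tcp_rot: [[0.141, 0.99, -0.022], [0.99, -0.141, 0.002], [-0.001, -0.022, -1.0]]
contact_force: [-1.6, -0.7, 0.1]
grip_width: -0.004
grasp_force: 0.7
```

```bash
cat > ball.py <<'E'
from h import *
import sys
d=r.read_camera("scene");t=r.read_camera("top")
B=cv2.resize(d["img"][150:260,320:450],None,fx=4,fy=4,interpolation=cv2.INTER_CUBIC)
A=cv2.resize(t["img"][135:195,235:305],None,fx=4,fy=4,interpolation=cv2.INTER_CUBIC)
im=np.zeros((440,800,3),np.uint8);im[:,:520]=B;im[:240,520:]=A;save(sys.argv[1],im)
E
python3 ball.py b
```

```text
(no output)
```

View pics/b.png

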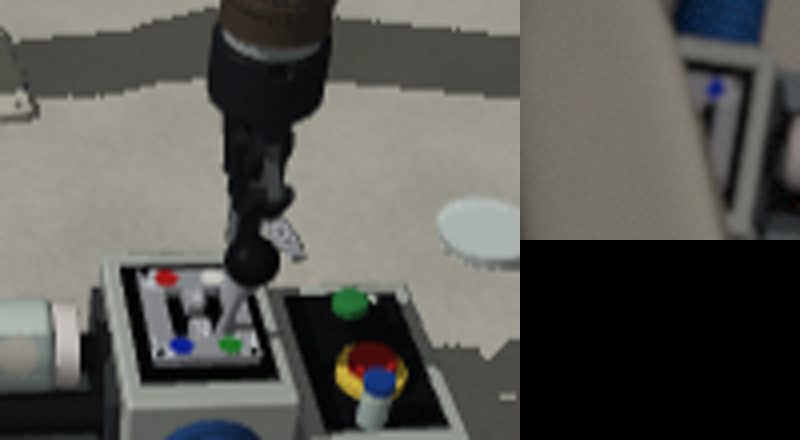

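The ball is at (250,260) and the stem is nearly at the green dot, so I'll keep creeping to the stop.

Emit:
carry_out --motion "0 0.06 -0.01 0 0;0 0.06 -0.01 0 0;0 0 0 0 0"

```text
time: 7.55
ee_pos: [574.7, 139.4, 199.2]
tcp_rot: [[0.141, 0.99, -0.022], [0.99, -0.141, 0.003], [-0.0, -0.022, -1.0]]
contact_force: [-1.1, 1.5, -1.7]
grip_width: 0.002
grasp_force: 1.0
```

Emit:
carry_out --motion "0 0.04 0 0 0;0 0 0 0 0"

```text
time: 7.8
ee_pos: [575.9, 139.4, 199.1]
tcp_rot: [[0.141, 0.99, -0.022], [0.99, -0.141, 0.003], [-0.0, -0.022, -1.0]]
contact_force: [-2.9, -0.3, -0.4]
grip_width: -0.0
grasp_force: 1.4
```

Emit:
carry_out --motion "0 0.05 -0.01 0 0;0 0 0 0 0"

```text
time: 8.05
ee_pos: [577.8, 139.0, 199.0]
tcp_rot: [[0.141, 0.99, -0.023], [0.99, -0.141, 0.003], [-0.0, -0.023, -1.0]]
contact_force: [-4.1, 0.1, -2.8]
grip_width: -0.002
grasp_force: 2.1
```

Emit:
carry_out --motion "0 0.05 0 0 0;0 0 0 0 0"

```text
time: 8.3
ee_pos: [579.4, 139.0, 198.8]
tcp_rot: [[0.141, 0.99, -0.024], [0.99, -0.141, 0.003], [-0.001, -0.024, -1.0]]
contact_force: [-5.6, 0.5, -2.1]
grip_width: -0.001
grasp_force: 2.7
```

Emit:
carry_out --motion "0 0.05 -0.01 0 0;0 0 0 0 0"

```text
time: 8.55
ee_pos: [580.9, 138.6, 198.6]
tcp_rot: [[0.141, 0.99, -0.025], [0.99, -0.141, 0.003], [-0.001, -0.025, -1.0]]
contact_force: [-6.6, 0.4, -0.8]
grip_width: -0.001
grasp_force: 3.3
```

Emit:
carry_out --motion "0 0.08 0 0 0;0 0.05 0 0 0;0 0 0 0 0"

```text
time: 8.93
ee_pos: [584.8, 138.5, 198.1]
tcp_rot: [[0.141, 0.99, -0.028], [0.99, -0.141, 0.002], [-0.002, -0.028, -1.0]]
contact_force: [-9.6, 0.1, -2.0]
grip_width: 0.003
grasp_force: 4.6
```

```bash
python3 - <<'E'
from h import *
# stem at gate plane and ball in scene view
d=r.read_camera("scene")
save("c",cv2.resize(d["img"][185:245,350:410],None,fx=9,fy=9,interpolation=cv2.INTER_CUBIC))
T=np.array(d["camera_from_world"])
for n,p in(("stem",(566.5+20.5*.991+14.5*.136,114.7-20.5*.136+14.5*.991,138)),("ball",(605.7,135.6,210))):
    q=T[:3,:3]@np.array(p)+T[:3,3];u=d["fx"]*q[0]/q[2]+d["cx"];v=d["fy"]*q[1]/q[2]+d["cy"];print(n,u,v,(u-350)*9,(v-185)*9)
E
```

```text
stem 375.6228122170717 231.53707815371394 230.60530995364553 418.8337033834254
ball 383.46510092998085 215.4713585477278 301.18590836982764 274.2422269295501
```

View pics/c.png

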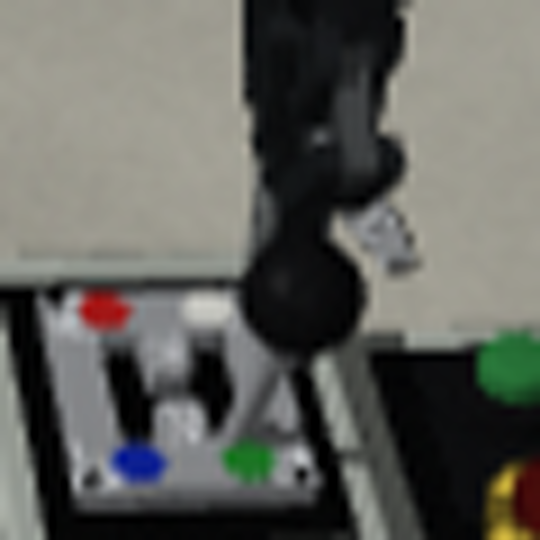

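The ball is at (305,292), at or slightly past its predicted home point (301,274), and the stem is at the dot. The force is rising against the stop, so the lever is home. I'll back off and go over to the button.

Emit:
carry_out --motion "0 -0.3 0.03 0 0;0 -0.5 0.05 0 0;0 -0.6 0.1 0 0;0 0 0 0.4 0;0 0 0 0.8 0;0 0 0.5 0.3 0;0 0.2 0.8 0 0;0 0 0.8 0 0"

```text
time: 9.98
ee_pos: [541.9, 230.9, 261.0]
tcp_rot: [[0.142, 0.99, -0.015], [0.99, -0.142, 0.005], [0.003, -0.015, -1.0]]
contact_force: [-0.7, 0.4, -0.5]
grip_width: 0.004
grasp_force: 0.0
```

Emit:
carry_out --motion "0 0 0.5 0 0;0 0 0 0 0;0 0 0 0 0"

```text
time: 10.35
ee_pos: [539.7, 249.1, 259.5]
tcp_rot: [[0.142, 0.99, -0.021], [0.99, -0.142, 0.002], [-0.0, -0.021, -1.0]]
contact_force: [-0.0, -0.6, -0.6]
grip_width: -0.001
grasp_force: 0.0
```

```bash
python3 - <<'E'
from h import *
d=r.read_camera("scene");c=r.read_camera("wrist")
im=np.zeros((500,800,3),np.uint8);im[:360,:450]=cv2.resize(d["img"][185:257,350:440],None,fx=5,fy=5,interpolation=cv2.INTER_CUBIC)
im[:219,450:]=cv2.resize(c["img"],(350,219));save("d",im)
for n,k in(("scene",d),("wrist",c)):
    h=cv2.cvtColor(k["img"],cv2.COLOR_RGB2HSV);m=((h[...,0]>45)&(h[...,0]<85)&(h[...,1]>110)&(h[...,2]>40)).astype(np.uint8)
    N,L,S,C=cv2.connectedComponentsWithStats(m);P=pts(k)
    for i in range(1,N):
        p=np.median(P[L==i],0)
        if S[i,4]>10: print(n,S[i,4],C[i].round(1),ray(k,*C[i],107).round(1),p.round(0))
print(r.sense()["ee_pos"])
E
```

```text
scene 57 [407.  225.6] [547.5 243.5 107. ] [544. 246. 104.]
scene 16 [377.1 235.7] [574.6 138.6 107. ] [605. 126. 137.]
scene 1878 [463.4 339.5] [937.6 219.5 107. ] [887. 273.  10.]
wrist 9067 [595.  105.4] [797.2 294.2 107. ] [873. 286.  13.]
wrist 641 [322.3 189.3] [539.5 250.2 107. ] [540. 250. 108.]
[539.6654333  248.74495972 259.51291126]
```

View pics/d.png

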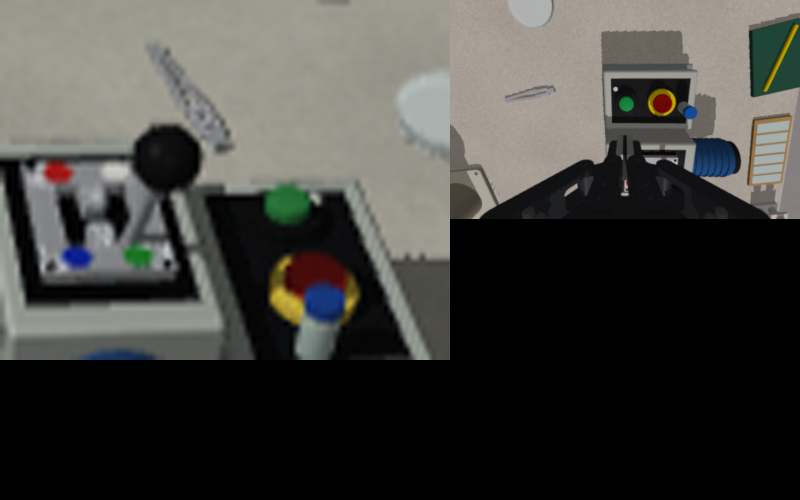

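The lever stayed home: the ball is at pixel (383.6,216.6) against a predicted (383.5,215.5). The wrist view puts the button at (539.5,250.2), right under the TCP. I'll press down.

Emit:
carry_out --motion "0 0 0.03 -0.8 0;0 0 0 -0.8 0;0 0 0 -0.8 0;0 0 0 -0.8 0;0 0 0 -0.4 0;0 0 0 0 0;0 0 0 0 0"

```text
time: 11.32
ee_pos: [540.4, 251.2, 116.8]
tcp_rot: [[0.142, 0.99, -0.019], [0.99, -0.141, 0.004], [0.001, -0.02, -1.0]]
contact_force: [-0.2, 0.5, 0.6]
grip_width: -0.001
grasp_force: 0.0
```

Emit:
carry_out --motion "0 0 0 -0.1 0;0 0 0 -0.1 0;0 0 0 -0.1 0;0 0 0 0 0"

```text
time: 11.82
ee_pos: [539.9, 251.3, 103.7]
tcp_rot: [[0.141, 0.99, -0.02], [0.99, -0.141, 0.003], [0.001, -0.02, -1.0]]
contact_force: [0.8, -0.7, 3.8]
grip_width: 0.0
grasp_force: 1.8
```

Emit:
carry_out --motion "0 0 0 -0.08 0;0 0 0 -0.04 0;0 0 0 0 0;0 0 0 0 0"

```text
time: 12.32
ee_pos: [540.1, 251.3, 101.4]
tcp_rot: [[0.141, 0.99, -0.019], [0.99, -0.141, 0.004], [0.002, -0.019, -1.0]]
contact_force: [-4.0, -2.0, 15.1]
grip_width: 0.003
grasp_force: 7.6
```

Emit:
carry_out --motion "0 0 0 -0.04 0;0 0 0 0 0;0 0 0 0.2 0;0 0 0 0.4 0;0 0 0 0.8 0;0 0 0 0.8 0;0 0 0 0.8 0;0 0 0 0 0"

```text
time: 13.32
ee_pos: [540.8, 251.6, 219.8]
tcp_rot: [[0.141, 0.99, -0.017], [0.99, -0.141, 0.005], [0.003, -0.017, -1.0]]
contact_force: [-0.6, -0.5, -0.9]
grip_width: -0.004
grasp_force: 0.0
```

Emit:
carry_out --motion "0 0 0 0 0;0 0 0 0 0;0 0 0 0 0;0 0 0 0 0"

```text
time: 13.82
ee_pos: [539.2, 250.9, 216.3]
tcp_rot: [[0.141, 0.99, -0.023], [0.99, -0.141, 0.002], [-0.001, -0.023, -1.0]]
contact_force: [-0.5, -0.1, -0.5]
grip_width: -0.001
grasp_force: 0.0
```

```bash
python3 - <<'E'
from h import *
d=r.read_camera("scene")
save("e",cv2.resize(d["img"][170:290,230:450],None,fx=3.5,fy=3.5,interpolation=cv2.INTER_CUBIC))
E
```

```text
(no output)
```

View pics/e.png

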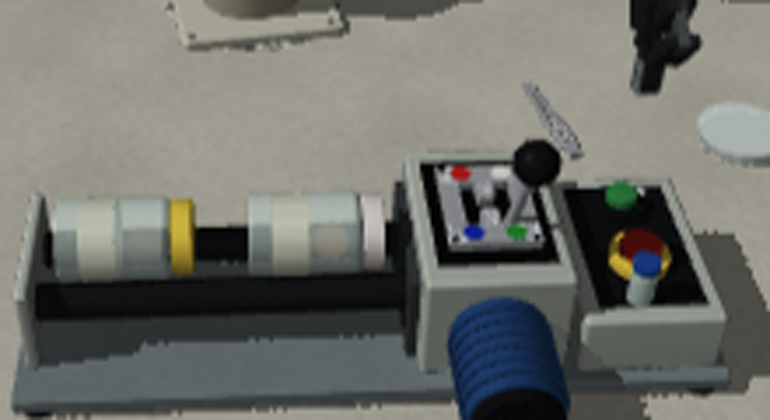

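The lever is home at the green dot (ball at (537,163), dot at (517,232)). The start button is up again at (621,195), and the jars and vial haven't moved. I'll hand it in.

```bash
python3 -c "
from workcell import r
print(r.job_done())"
```

```text
the job is handed in; nothing more can be done
None
```

I pushed the gear lever home in the far left slot (green dot), pressed the green start button fully down and let it come up again, then handed in the job at about 14 s; the hand-in reported no verdict.

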